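Fish a stir bar out from under a bottle stand

TASK

The magnetic stir bar has rolled out of reach under the low bottle stand, almost against its back panel. Without shifting the loaded stand or upsetting the bottles, reach in with the flat steel hook, feel your way behind the bar and draw it out in front of the stand. Then lay the hook back down flat on the bench clear of the stand, and lower the bar into the open glass dish without dropping it in.

Things in the scene. Friction and masses are not known exactly. Their poses are not given: they have to be found in the camera images.
- stand: Low white sheet-steel bottle stand, loose, 1.1 kg + 0.9 kg of vessels, so a push of some 10 N shifts it; 116 deep (x) x 270 wide (y) mm, its open front at -x towards the robot, +y left. Origin: on the bench under its centre. Deck: underside 28 mm up, top 31, rim 36. 3 mm side cheeks and back panel reach the bench (inner faces y = +-132, x = +55 mm). Under it is only the stir bar.
- stand_front (a point): middle of the stand's front edge at bench height, x = -58 mm in the stand's frame; the 28 mm gap under the deck opens here across the whole width between the cheeks
- hook: Retrieving hook, 0.16 kg: upright grey grip block 18 wide (y), 40 tall, x = -56 to 22 mm, then a clamp 10 wide, 19 tall to x = 31, with a thumb screw on its +y side. From it a flat steel strip on edge, 3 thick, 18 tall, runs along +x at y = 0 and ends in a foot turned square to -y, 53.5 mm long. Origin: on its underside (level with the strip's), the place to hold.
- stir_bar: White octagonal stir bar, 40 mm long, 10 mm across flats, 11 to 21 g. Origin: its centre, 5 mm over the bench when lying; its y axis runs along the bar. It starts under the stand, nearly parallel to the back panel (within 5 degrees), its centre 12 to 16 mm in front of that panel (so only some 5 to 11 mm is free behind it) and 32 to 152 mm from the right (-y) cheek's inner face.
- dish: Empty open glass crystallising dish, 107 mm across the rim, 98 mm inside, 42 mm tall, floor 4 mm thick, 0.18 kg, loose. Origin: centre of its underside. It stands on the bench in front of the centrifuge, to the right or to the left of the hook; a small closed petri dish stands on the other side.
- bottle_a: capped glass bottle, 92 mm across, 192 mm tall, 0.4 kg, standing loose on the stand at the left; origin: centre of its underside
- bottle_b: capped glass bottle, 86 mm across, 178 mm tall, 0.35 kg, standing loose on the middle of the stand; origin: centre of its underside
- jar_small: lidded jar, 57 mm across, 76 mm tall, standing loose on the stand at the right; origin: centre of its underside
- hook_clamp (a point): on the hook's underside at x = 31 mm, where the strip leaves the clamp. The reach is adjustable and clamped tight: the foot's far face is 142 to 177 mm ahead (+x) of the hook's origin, different each time and not reported; see it, or feel it by touching a wall of known place. The foot (hook_foot_c0 in the rules: its middle) is 3 mm thick.

How it is judged:
On the way, in this order (a step that is already met when the one before it is completed fails the run):
1. the hook's foot is under the stand, beside or behind the stir bar, which is still under the deck (x of hook_foot_c0 in the frame of stand above 0 m and z of hook_foot_c0 in the frame of stand below 0.026 m and x of stir_bar in the frame of stand above -0.05 m and horizontal distance between hook_foot_c0 and stir_bar below 0.06 m), for 0.1 s.
2. the hook has drawn the bar out on the bench: the bar's centre is at least 15 mm in front of the stand, with the foot still at it (within 80 mm) (x of stir_bar in the frame of stand below -0.073 m and height (world z) of stir_bar below 0.02 m and horizontal distance between hook_foot_c0 and stir_bar below 0.08 m), for 0.1 s.
At the end, for the whole second after the job is handed in: The stir bar lies at rest in the dish (its centre within 45 mm of the dish's axis and under 30 mm above the dish's underside), the dish stands upright on the bench, and the hook lies at rest on the bench with its underside flat down (within about 7 degrees) and its foot out from under the stand (horizontal distance between stir_bar and dish below 0.045 m and z of stir_bar in the frame of dish between 0 and 0.03 m and linear speed of each of stir_bar, hook below 0.02 m/s and angle between dish's own z axis and vertical below 0.1 rad and height (world z) of dish below 0.01 m and height (world z) of hook below 0.008 m and angle between hook's own z axis and vertical below 0.12 rad and (x of hook_foot_c0 in the frame of stand below -0.06 m or y of hook_foot_c0 in the frame of stand above 0.14 m or y of hook_foot_c0 in the frame of stand below -0.14 m)); the robot touches nothing.
It fails at once if the stand is shifted by more than 8 mm (distance of stand from where it was at the start of the episode above 0.008 m).
It fails at once if a vessel on the stand is upset (tipped by more than 0.25 rad) (angle between any of bottle_a, bottle_b, jar_small's own z axis and vertical above 0.25 rad).
It fails at once if the bar is dropped into the dish from more than about 30 mm (it moves at over 0.8 m/s over the dish) (horizontal distance between stir_bar and dish below 0.05 m and z of stir_bar in the frame of dish below 0.06 m and linear speed of stir_bar above 0.8 m/s).
It also fails if it takes over 72 s, if anything falls off the work surface, if the arm or the gripper's body presses on something with over 40 N, if the wrist force passes 120 N, or if a joint passes its speed limit or range.

ROBOT

A 7-joint arm with a two-finger parallel gripper is mounted at the origin on a cart in front of the work surface, level with it; the furniture and walls round the work are solid. World frame = base frame: x ahead of the robot, y to its left, z up, the work surface at z = 0. Lengths are in m, angles in rad, forces in N, time in s.
With the tool pointing down it reaches from about 0.425 to 0.925 m from the base axis. Payload 6.8 kg.
Tool frame: the origin (TCP) lies on the front face of the gripper's body, between the roots of the fingers; the fingertips stand 73 mm ahead of it and the grasp point (between the pads) lies 54 mm ahead of it (env.nose_length is the distance from the TCP to the fingertips, in m); z points along the fingers, y is the line along which they close (so a half turn about z gives the same grasp; the last joint's range is limited). The gripper opens to 85 mm and grips with 20 to 120 N. Pads are 22 mm wide; open, the fingers measure 114 mm over their backs; the gripper's body (76 mm by 85 mm) begins 54 mm behind the grasp point. The pads swing forward as they close: fully open they stand 13 mm farther back than shut.
Start: joints at [1.116, 0.477, 0.022, 1.555, -0.011, 1.109, -0.083], TCP at [0.229, -0.635, 0.304] pointing down, gripper open.
Joint ranges: [-2.96, 2.96], [-0.34, 2.1], [-1.41, 1.46], [0.24, 2.44], [-1.37, 4.51], [0.17, 1.92], [-2.96, 2.96]. Speed limits (rad/s): [2.39, 2.39, 3.14, 3.14, 3.14, 3.14, 3.14].

INTERFACE

Orientations are given as a unit quaternion [w, x, y, z].
In Python, from cell import env, kin, camera, calibration, job gives the robot as it stands. The module is installed in compiled form; this text tells all that it offers. Calls block until the motion is done:
- env.reach(position, orientation): joint-space move of the TCP to a pose.
- env.movel(position, velocity=0.15, rot=None, stop_force=None): straight line of the TCP; rot=None keeps the orientation; velocity is the mean speed in m/s. With stop_force (N) it stops when the force on the tool has changed by that much, and returns True; else False.
- env.goto_joints(angles): joint-space move.
- env.grip(opening, f_grip=None): finger opening in m; f_grip is the grip in N (None keeps the last); returns when the fingers have stopped.
- env.dwell(seconds).
- kin.inverse_kinematics(position, orientation): joint angles nearest the present ones, or None.
- env.get_state(): the state.
- camera(name): name is "scene" or "top" or "wrist"; returns (picture, depth): 384x512x3 uint8, blue, green, red; 384x512 float32, m along the optical axis (not along the pixel's ray), 0 where there is no reading.
- calibration(name): a dict with "fx", "fy", "cx", "cy" (pixels), "rvec" (rotation vector, rad) and "tvec" (3), from world to camera coordinates, as OpenCV has them. Camera axes: x right, y down, z forward; pixel columns grow to the right and rows downward; lengths in m; the calibration is good to about 2 mm. A picture is of the moment at which its call begins: read the wrist's pose just before it. calibration takes no time and is no camera call; for the wrist camera it gives the pose at the moment of the call.
A pose or a line that the arm cannot do raises env.PlanningError and nothing moves.
- job.job_done(): hands the job in; it is judged then, once.
The state is a dict: "time": time; "qpos": joint angles; "joint_velocities": joint speeds; "joint_torque": joint torques, N m; "tcp_pos": TCP position; "orientation": TCP orientation; "force": force on the tool from outside, world axes, zero at the start; "torque": the same for the moment, N m; "opening": finger opening in m; "gripper_force": force on a finger pad.
Only numpy, scipy, OpenCV 4.12 (cv2) and the standard library are available. Lean on these libraries where they do the work, as an engineer would, in place of code of your own. Each camera call takes 0.05 s, during which the arm holds its last target. There are 200 camera calls.

## Working session

There is one attempt and no reset: what is moved stays moved. The work goes in short steps, each a Python script; the robot and the scene stay as the last script left them, time stands still between calls to the robot, and variables do not carry over. Pictures are saved under pics/ and viewed, at most 10 in all, crops included, and the job is handed in when it is done.

```bash
mkdir -p pics
cat > h.py <<'E'
import numpy as np, cv2
from cell import env, kin, camera, calibration, job
def cal(n):
    c=calibration(n); R,_=cv2.Rodrigues(np.array(c['rvec'],float)); return c,R,np.array(c['tvec'],float).ravel()
def pts(n,depth,C=None):
    c,R,t=C or cal(n); v,u=np.mgrid[:depth.shape[0],:depth.shape[1]]
    P=np.stack([(u-c['cx'])/c['fx']*depth,(v-c['cy'])/c['fy']*depth,depth],-1)
    return (P-t)@R
def ray(C,u,v,z):
    c,R,t=C; d=np.array([(u-c['cx'])/c['fx'],(v-c['cy'])/c['fy'],1.])@R; o=-R.T@t
    return o+d*(z-o[2])/d[2]
E
python3 - <<'E'
from h import *
for n in ("scene","top"):
    C=cal(n); p,d=camera(n); cv2.imwrite(f"pics/{n}0.png",p); np.save(f"{n}0.npy",d)
    print(n,-C[1].T@C[2],C[1][2],C[0]['fx'])
s=env.get_state();print(s['time'],s['tcp_pos'],s['orientation'],s['opening'])
E
ls
```

```text
scene [-0.63078814  0.58129471  0.67556022] [ 0.80021406 -0.41172598 -0.43604951] 380.0148218720693
top [-0.23682874  0.06593103  1.51209992] [ 0.47251132 -0.06385751 -0.87900812] 469.86218036584734
0.1 [ 0.22926701 -0.63442571  0.30300876] [-8.19196457e-04  9.85001906e-01  1.72541381e-01 -2.15723382e-04] 0.08557146632364236
h.py
pics
scene0.npy
top0.npy
```

View pics/top0.png

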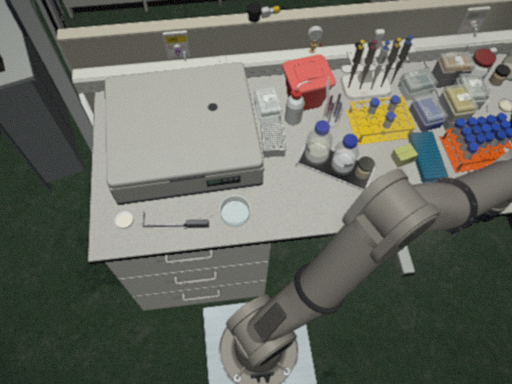

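View pics/scene0.png

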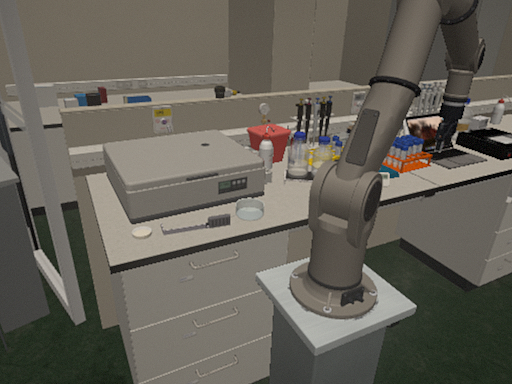

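The top view shows the hook's grip at about (197,223), its foot at (144,213), the dish at (235,211), the petri dish at (124,218), and the stand at about (335,165).

Run:
```python
from h import *
C=cal("top"); d=np.load("top0.npy")
P=pts("top",d,C)
for n,(u,v,z) in dict(grip=(197,223,.04),gripend=(209,223,.04),gripfront=(186,224,.04),foot=(144,213,.018),corner=(145,225,.018),dish=(235,211,.042),petri=(124,218,.01),standFL=(300,172,.03),standFR=(364,187,.03),jar=(367,165,.1),botA=(321,128,.22),botB=(349,141,.2)).items():
    print(n,ray(C,u,v,z).round(3),P[v,u].round(3))
im=cv2.imread("pics/top0.png")
cv2.imwrite("pics/topc.png",np.hstack([cv2.resize(im[185:245,105:265],None,fx=4.8,fy=4.8,interpolation=2)]))
cv2.imwrite("pics/topd.png",cv2.resize(im[110:200,280:390],None,fx=6,fy=6,interpolation=2))
cw=cal("wrist"); print(-cw[1].T@cw[2]-np.array(env.get_state()['tcp_pos']),cw[1][2],cw[1][0],cw[0])
```

```text
grip [0.429 0.153 0.04 ] [0.429 0.153 0.039]
gripend [0.424 0.113 0.04 ] [0.439 0.114 0.007]
gripfront [0.43  0.191 0.04 ] [0.432 0.191 0.035]
foot [0.499 0.336 0.018] [0.506 0.338 0.005]
corner [0.453 0.333 0.018] [0.454 0.334 0.015]
dish [0.457 0.02  0.042] [0.473 0.019 0.008]
petri [0.492 0.407 0.01 ] [0.489 0.405 0.018]
standFL [ 0.59  -0.233  0.03 ] [ 0.601 -0.237  0.011]
standFR [ 0.501 -0.45   0.03 ] [ 0.499 -0.449  0.033]
jar [ 0.55  -0.457  0.1  ] [ 0.547 -0.455  0.106]
botA [ 0.643 -0.294  0.22 ] [ 0.639 -0.293  0.226]
botB [ 0.593 -0.383  0.2  ] [ 0.588 -0.38   0.209]
[0.07025926 0.02508569 0.07043995] [-0.27617958 -0.09878895 -0.95601547] [ 0.34072343 -0.9401627  -0.00127945] {'fx': 279.0847583030205, 'fy': 279.0847583030205, 'cx': 259.7555744820192, 'cy': 194.45596419142225, 'rvec': array([-2.36478639,  1.65793451,  0.25016167]), 'tvec': array([-0.67445657, -0.03905798,  0.37954973])}
```

View pics/topd.png

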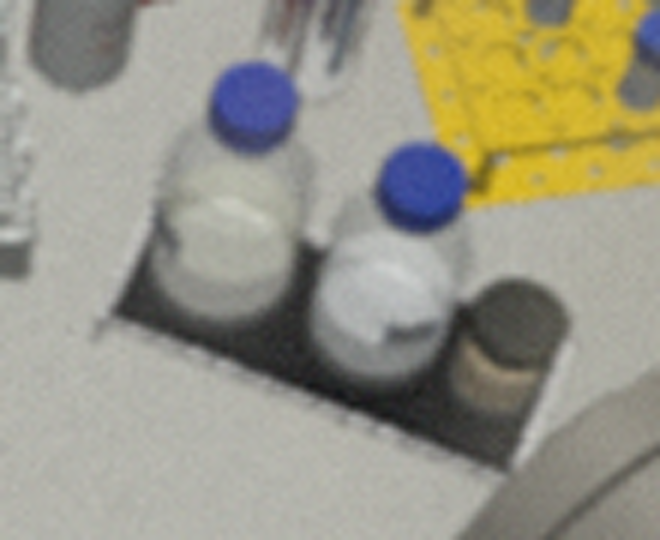

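```bash
cat >> h.py <<'E'
from scipy.spatial.transform import Rotation as Ro
def quat(R): x,y,z,w=Ro.from_matrix(R).as_quat(); return np.array([w,x,y,z])
def down(yaw):  # tool z down, tool x axis at yaw
    c,s=np.cos(yaw),np.sin(yaw); return quat(np.array([[c,s,0],[s,-c,0],[0,0,-1]]))
E
python3 - <<'E'
from h import *
s=env.get_state(); C=cal("wrist")
q=s['orientation']; Rt=Ro.from_quat([q[1],q[2],q[3],q[0]]).as_matrix()
camo=Rt.T@(-C[1].T@C[2]-np.array(s['tcp_pos'])); Rc=Rt.T@C[1].T  # cam axes in tool frame
print(camo,Rc); np.savez("hand.npz",o=camo,R=Rc)
T=cal("top")
FL=ray(T,299.5,162,.036);FR=ray(T,364,187,.036)
print(FL,FR,np.linalg.norm(FL-FR),np.degrees(np.arctan2(*(FL-FR)[1::-1]))-90)
ct=(FL+FR)/2; yv=(FL-FR)/np.linalg.norm(FL-FR); xv=np.array([yv[1],-yv[0],0])
def tcp_for(cp,look,up):
    z=(look-cp)/np.linalg.norm(look-cp); x=np.cross(z,up); x/=np.linalg.norm(x); Rw=np.c_[x,np.cross(z,x),z]
    R=Rw@Rc.T; return cp-R@camo,quat(R)
for up in ([0,0,1],[0,0,-1],xv,-xv,yv,-yv):
  for d in (.18,.22,.26,.3):
   for h in (.08,.11):
    for dy in (-.1,-.04,.05):
     cp=ct-xv*d+yv*dy+np.array([0,0,h-.036]); look=ct+xv*.1-yv*.04; look[2]=.01
     try:
        p,qq=tcp_for(cp,look,np.array(up,float)); j=kin.inverse_kinematics(p,qq)
        if j is not None: print(up,d,h,dy,p.round(3),np.round(j,2))
     except Exception as e: pass
# top-down view of stand
for yaw in np.radians([-23,157,67,-113]):
  R=Ro.from_quat(np.roll(down(yaw),-1)).as_matrix()
  cp=ct+xv*.0-np.array([0,0,ct[2]-.42]); j=kin.inverse_kinematics(cp-R@camo,down(yaw)); print(yaw,None if j is None else np.round(j,2))
E
```

```text
[ 0.07459274  0.00017065 -0.07045095] [[ 8.68161209e-04 -9.56057294e-01 -2.93178609e-01]
 [ 9.99999540e-01  7.10119723e-04  6.45496165e-04]
 [-4.08939404e-04 -2.93179035e-01  9.56057470e-01]]
[ 0.6285263  -0.23732244  0.036     ] [ 0.49789367 -0.44783897  0.036     ] 0.24775410425938862 -31.820999917476705
[0, 0, 1] 0.18 0.08 -0.1 [ 0.428 -0.358  0.01 ] [ 0.98  1.31 -0.18  2.25  3.76  1.87  1.95]
[0, 0, 1] 0.18 0.08 -0.04 [ 0.452 -0.321  0.009] [-0.62  2.05  0.78  2.35  2.18  1.45  0.13]
[0, 0, 1] 0.18 0.08 0.05 [ 0.485 -0.262  0.01 ] [-0.69  1.66  0.61  2.29  1.95  1.18  0.68]
[0, 0, 1] 0.18 0.11 -0.1 [ 0.421 -0.355  0.033] [0.76 1.22 0.02 2.34 3.6  1.92 1.73]
[0, 0, 1] 0.18 0.11 -0.04 [ 0.446 -0.317  0.032] [-0.5   1.88  0.79  2.43  2.38  1.59  0.21]
[0, 0, 1] 0.18 0.11 0.05 [ 0.481 -0.257  0.033] [-0.66  1.54  0.61  2.37  2.09  1.18  0.68]
[0, 0, 1] 0.22 0.08 -0.1 [ 0.395 -0.339  0.012] [ 1.26  1.4  -0.39  2.29  3.95  1.75  2.22]
[0, 0, 1] 0.22 0.08 -0.04 [ 0.42  -0.301  0.011] [-0.4   1.84  0.58  2.39  2.17  1.79  0.36]
[0, 0, 1] 0.22 0.08 0.05 [ 0.455 -0.241  0.012] [-0.82  1.77
[... 6172 characters left out ...]
    ] 0.22 0.11 0.05 [ 0.497 -0.212  0.081] [-0.56  1.02  0.42  2.33  1.81  0.99 -0.09]
[-0.52726726 -0.8496995  -0.        ] 0.26 0.08 0.05 [ 0.466 -0.19   0.061] [-0.48  1.09  0.22  2.37  1.77  1.26 -0.24]
[-0.52726726 -0.8496995  -0.        ] 0.26 0.11 0.05 [ 0.464 -0.189  0.084] [-0.47  0.98  0.22  2.4   1.79  1.2  -0.13]
[-0.52726726 -0.8496995  -0.        ] 0.3 0.08 0.05 [ 0.433 -0.167  0.063] [-0.59  1.12  0.22  2.43  1.72  1.25 -0.35]
-0.4014257279586958 [ 0.45  0.29  0.    1.72 -0.    1.13 -1.51]
2.7401669256310974 [ 0.78  0.6  -0.55  1.31  0.31  1.31  1.4 ]
1.1693705988362009 [ 0.73  0.45 -0.23  1.49  0.11  1.21  0.08]
-1.9722220547535925 [-0.42  0.73  1.27  1.61 -0.72  1.34 -2.59]
```

```bash
cat > look.py <<'E'
from h import *
H=np.load("hand.npz")
def at(cx,cy,cz,yaw):
    R=Ro.from_quat(np.roll(down(yaw),-1)).as_matrix(); return np.array([cx,cy,cz])-R@H['o']
def snap(n):
    C=cal("wrist"); p,d=camera("wrist"); cv2.imwrite(f"pics/{n}.png",p); np.savez(f"{n}.npz",d=d,R=C[1],t=C[2],**{k:C[0][k] for k in('fx','fy','cx','cy')})
def load(n):
    f=np.load(f"{n}.npz"); c={k:float(f[k]) for k in('fx','fy','cx','cy')}; return cv2.imread(f"pics/{n}.png"),f['d'],(c,f['R'],f['t'])
E
python3 - <<'E'
from look import *
# camera on the robot side of the stand: tool +x pointing to -xv (yaw 157), optic tilted to tool -x = towards stand
yaw=np.radians(155)
for c in ((.47,-.30,.40),(.50,-.31,.40),(.50,-.31,.45)):
    p=at(*c,yaw); j=kin.inverse_kinematics(p,down(yaw)); print(c,p.round(3),None if j is None else np.round(j,2))
    if j is not None:
        env.reach(p,down(yaw)); print(env.get_state()['time'],env.get_state()['qpos']); snap("st1"); break
E
```

```text
(0.47, -0.3, 0.4) [ 0.538 -0.332  0.33 ] [ 0.87  0.44 -0.56  1.61  0.25  1.17  1.38]
1.6917 [ 0.86653213  0.44181463 -0.56059176  1.60605756  0.25065031  1.16678161
  1.38147931]
```

View pics/st1.png

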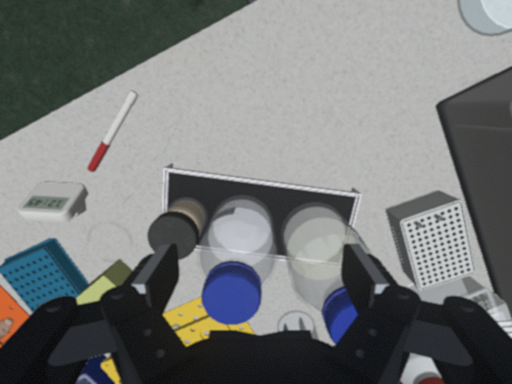

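Robot side is up in this view. The stand's front corners are at about (168,168) and (359,192), with the dark deck between them. Next I fit the deck edges and take a low look under the stand.

```bash
cat > stand.py <<'E'
from look import *
im,d,C=load("st1")
g=cv2.cvtColor(cv2.GaussianBlur(im,(3,3),0),cv2.COLOR_BGR2GRAY).astype(float)
def edge(P): # dark-to-bright subpixel crossing along a list of pixels
    v=[cv2.getRectSubPix(g.astype(np.float32),(1,1),(float(a),float(b)))[0,0] for a,b in P]
    k=[i for i in range(len(v)-1) if v[i]>=95>v[i+1]]
    if not k: return None
    i=k[0]; f=(v[i]-95)/(v[i]-v[i+1]); return P[i]+(P[i+1]-P[i])*f
def line(a,b,dirn,n=25):
    out=[]
    for s in np.linspace(0,1,n):
        o=np.array(a)+(np.array(b)-a)*s; e=edge([o+np.array(dirn)*k for k in np.arange(-5,9,.5)])
        if e is not None: out.append(ray(C,*e,.036)[:2])
    out=np.array(out,np.float32); l=cv2.fitLine(out,cv2.DIST_HUBER,0,.001,.001).ravel(); return l[:2],l[2:],out
fd,fp,fo=line((178,170),(345,191),(0,1))
fd*=np.sign(fd[1]); yaw=np.arctan2(fd[1],fd[0])-np.pi/2
xv=np.array([fd[1],-fd[0]])
rd,rp,ro=line((165,185),(162,215),(1,0)); ld,lp,lo=line((359,200),(354,222),(-1,0))
Y=lambda o:((o-fp)@fd)
print("yaw",np.degrees(yaw),"front residual",np.std((fo-fp)@xv),"right",Y(ro).mean(),"left",Y(lo).mean(),np.degrees([np.arctan2(rd[1],rd[0]),np.arctan2(ld[1],ld[0])]))
yc=(Y(ro).mean()+Y(lo).mean())/2
front=fp+fd*yc   # inner rim edge, middle
print("front rim mid",front,"n",len(fo),len(ro),len(lo))
E
python3 stand.py
python3 - <<'E'
from look import *
im,d,C=load("st1"); P=pts("",d,C)
for u,v in ((168,168),(359,192)): print(ray(C,u,v,.036))
print(P[175:205:5,260].round(3))
# low view
T=cal("top"); ct=np.array([.563,-.343,.036]); yw=np.radians(-24); xv=np.array([np.cos(yw),np.sin(yw),0]); yv=np.array([-xv[1],xv[0],0])
def tcp_for(cp,look,up):
    z=(look-cp)/np.linalg.norm(look-cp); x=np.cross(z,up); x/=np.linalg.norm(x); Rw=np.c_[x,np.cross(z,x),z]
    R=Rw@H['R'].T; return cp-R@H['o'],quat(R)
for up in (-yv,-xv):
 for dd in (.3,.26,.22):
  for dy in (.05,.0,-.04):
   cp=ct-xv*dd+yv*dy; cp[2]=.09; lk=ct+xv*.1-yv*.04; lk[2]=.01
   p,q=tcp_for(cp,lk,up); j=kin.inverse_kinematics(p,q)
   if j is not None: print(up.round(1),dd,dy,p.round(3),q.round(2),np.round(j,2))
E
```

```text
yaw -32.945923 front residual 8.287561e-05 right -0.12561361 left 0.12766685 [-34.489105 -32.94657 ]
front rim mid [ 0.5596091 -0.3399212] n 25 24 25
[ 0.48520027 -0.44360433  0.036     ]
[ 0.62417086 -0.22536354  0.036     ]
[[ 0.553 -0.341  0.002]
 [ 0.552 -0.34   0.034]
 [ 0.559 -0.344  0.033]
 [ 0.565 -0.346  0.033]
 [ 0.572 -0.35   0.032]
 [ 0.578 -0.353  0.033]]
[-0.4 -0.9 -0. ] 0.22 0.05 [ 0.481 -0.224  0.066] [ 0.14 -0.27  0.73 -0.62] [ 0.07  1.01 -0.22  2.37  2.09  1.64  0.02]
[-0.9  0.4 -0. ] 0.22 0.05 [ 0.48  -0.238  0.101] [ 0.32 -0.01  0.84 -0.44] [ 0.22  0.78 -0.29  2.43  2.18  1.34 -0.53]
```

Run:
```python
from look import *
im,d,C=load("st1"); P=pts("",d,C)
yw=np.radians(-32.95); xv=np.array([np.cos(yw),np.sin(yw),0]); yv=np.array([-xv[1],xv[0],0]); o=np.array([.5596,-.3399,0])
X=(P-o)@xv; Y=(P-o)@yv; Z=P[...,2]
# front edge: first deck-height pixel down each column, side edges by row
e=[]
for u in range(190,340,3):
    v=[k for k in range(160,210) if .025<Z[k,u]<.045]
    if v: e.append((X[v[0],u],Y[v[0],u]))
print("front depth edge x",np.median(np.array(e)[:,0]), np.polyfit(*np.array(e).T[::-1],1))
m=(Z>.025)&(Z<.045)&(X>0)&(X<.03); print("y range",np.percentile(Y[m],[.2,1,99,99.8]),"front",np.percentile(X[(Z>.025)&(Z<.045)&(abs(Y)<.1)],[.2,1,2]))
ct=o+np.array([0,0,.036])
def tcp_for(cp,look,up):
    z=(look-cp)/np.linalg.norm(look-cp); x=np.cross(z,up); x/=np.linalg.norm(x); Rw=np.c_[x,np.cross(z,x),z]
    R=Rw@H['R'].T; return cp-R@H['o'],quat(R)
for up in (-yv,-xv,yv):
 for dd in (.3,.26,.23,.2):
  for dy in (.1,.05,.0,-.04):
   cp=ct-xv*dd+yv*dy; cp[2]=.09; lk=ct+xv*.1-yv*.04; lk[2]=.01
   p,q=tcp_for(cp,lk,up); j=kin.inverse_kinematics(p,q)
   if j is not None: print(up.round(1),dd,dy,p.round(3),q.round(3),np.round(j,2))
```

```text
front depth edge x -0.006064448568249928 [-0.0003615  -0.00610956]
y range [-0.13369266 -0.13209966  0.31785751  0.3221848 ] front [-0.00638068 -0.00622477 -0.00607872]
[-0.5 -0.8 -0. ] 0.3 0.1 [ 0.456 -0.131  0.07 ] [ 0.078 -0.179  0.74  -0.644] [-0.11  1.03 -0.35  2.29  1.61  1.71 -0.01]
[-0.5 -0.8 -0. ] 0.3 0.05 [ 0.432 -0.162  0.071] [ 0.12  -0.215  0.734 -0.633] [-0.    1.06 -0.38  2.4   1.79  1.79 -0.1 ]
[-0.5 -0.8 -0. ] 0.26 0.1 [ 0.487 -0.155  0.068] [ 0.061 -0.174  0.745 -0.641] [-0.1   1.   -0.27  2.22  1.64  1.63  0.08]
[-0.5 -0.8 -0. ] 0.26 0.05 [ 0.465 -0.185  0.069] [ 0.107 -0.213  0.74  -0.629] [-0.01  1.01 -0.29  2.34  1.83  1.67 -0.01]
[-0.5 -0.8 -0. ] 0.23 0.1 [ 0.511 -0.174  0.066] [ 0.045 -0.17   0.75  -0.638] [-0.1   0.99 -0.21  2.17  1.65  1.57  0.16]
[-0.5 -0.8 -0. ] 0.23 0.05 [ 0.489 -0.203  0.067] [ 0.094 -0.211  0.745 -0.626] [-0.01  0.99 -0.23  2.29  1.85  1.59  0.06]
[-0.5 -0.8 -0. ] 0.23 0.0 [ 0.465 -0.231  0.068] [ 0.147 -0.255  0.737 -0.609] [ 0.11  1.01 -0.23  2.4   2.1   1.65 -0.02]
[-0.5 -0.8 -0. ] 0.2 0.1 [ 0.534 -0.193  0.064] [ 0.027 -0.165  0.755
[... 821 characters left out ...]
51  -0.182  0.093] [ 0.2    0.034  0.817 -0.539] [-0.02  0.84 -0.26  2.22  1.67  1.41 -0.28]
[-0.8  0.5 -0. ] 0.23 0.05 [ 0.486 -0.217  0.101] [ 0.286  0.057  0.835 -0.467] [ 0.09  0.78 -0.26  2.37  1.93  1.32 -0.53]
[-0.8  0.5 -0. ] 0.2 0.1 [ 0.533 -0.201  0.091] [ 0.184  0.044  0.821 -0.539] [-0.02  0.84 -0.2   2.16  1.65  1.34 -0.21]
[-0.8  0.5 -0. ] 0.2 0.05 [ 0.51  -0.236  0.099] [ 0.273  0.064  0.839 -0.466] [ 0.    0.77 -0.1   2.31  1.92  1.18 -0.51]
[-0.8  0.5 -0. ] 0.2 0.0 [ 0.481 -0.277  0.111] [ 0.383  0.14   0.853 -0.325] [ 0.59  0.73 -0.52  2.41  2.34  1.23 -0.71]
[0.5 0.8 0. ] 0.2 -0.04 [ 0.415 -0.354  0.067] [0.473 0.646 0.454 0.391] [ 1.96  1.63 -1.22  2.35  3.29  0.68 -1.66]
```

Run:
```python
from look import *
p=np.array([.486,-.163,.095]); q=np.array([.213,.025,.814,-.54]); q/=np.linalg.norm(q)
z=Ro.from_quat(np.roll(q,-1)).as_matrix()[:,2]; print(z,p+.073*z)
env.movel(np.array([.47,-.22,.33]),velocity=.25)
for a in ([-.04,.03,.12],[-.02,.01,.12],[0,0,.12],[0,0,.08]):
    j=kin.inverse_kinematics(p+a,q)
    if j is not None: print(a,np.round(j,2)); env.reach(p+a,q); break
env.movel(p,velocity=.15); s=env.get_state(); print(s['time'],s['tcp_pos'],s['force']); snap("low")
```

```text
[ 0.31970326 -0.88960098 -0.32619002] [ 0.50933834 -0.22794087  0.07118813]
[-0.04, 0.03, 0.12] [ 0.17  0.61 -0.69  2.37  1.51  1.63 -0.15]
4.7333 [ 0.48599995 -0.16294026  0.09562581] [-0.37057414  0.5088919   0.57927201]
```

View pics/low.png

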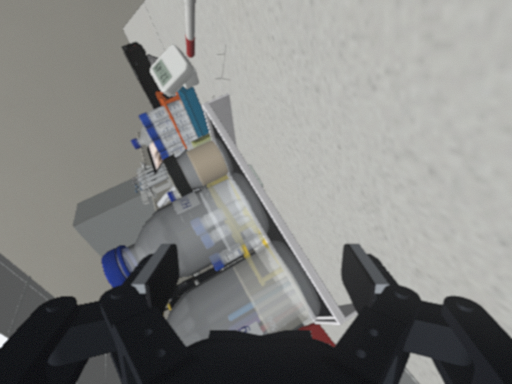

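The rim runs from (210,100) to (335,318). The cheeks' inner faces show as small triangles at (225,115) and (345,312). I'll enlarge the strip beside the rim.

Run:
```python
from look import *
im,d,C=load("low")
a=np.array([205,95.]);b=np.array([340,325.]);L=np.linalg.norm(b-a);u=(b-a)/L;n=np.array([u[1],-u[0]])
s=3.0
M=np.array([[u[0]/s,n[0]/s,a[0]-14*n[0]],[u[1]/s,n[1]/s,a[1]-14*n[1]]])
w=cv2.warpAffine(im,M,(800,200),flags=cv2.INTER_CUBIC|cv2.WARP_INVERSE_MAP)
w2=cv2.createCLAHE(4,(4,4)).apply(cv2.cvtColor(w,cv2.COLOR_BGR2GRAY))
cv2.imwrite("pics/lowc.png",np.vstack([w,cv2.cvtColor(w2,cv2.COLOR_GRAY2BGR)])); print(-C[1].T@C[2])
```

```text
[ 0.39492811 -0.11523889  0.0907453 ]
```

View pics/lowc.png

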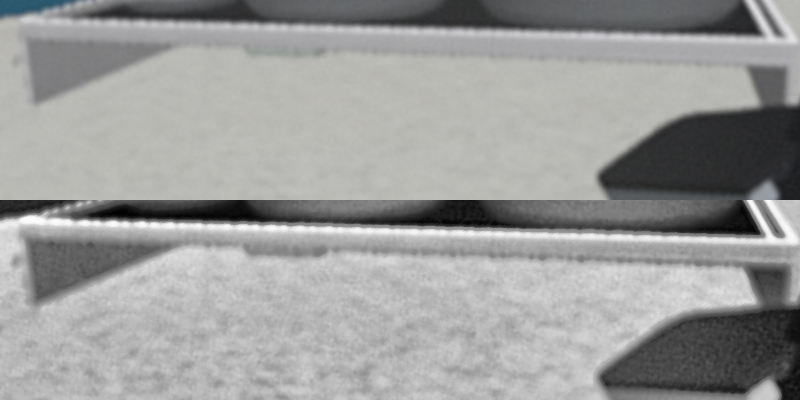

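The crop shows the bar's lower edge just under the rim, at crop x 243 to 330 and y≈54.

Run:
```python
from look import *
im,d,C=load("low")
a=np.array([205,95.]);b=np.array([340,325.]);L=np.linalg.norm(b-a);u=(b-a)/L;n=np.array([u[1],-u[0]])
yw=np.radians(-32.95); xv=np.array([np.cos(yw),np.sin(yw),0]); yv=np.array([-xv[1],xv[0],0]); S=np.array([.5596,-.3399,0])+.0519*xv
print("S",S)
def st(cx,cy,z):
    p=a-14*n+u*cx/3+n*cy/3; w=ray(C,*p,z)-S; return (w@xv).round(4),(w@yv).round(4)
for k in ((245,54,.001),(328,54,.001),(245,52,.004),(330,52,.004),(34,104,0),(36,40,.028),(787,62,.028),(760,105,0),(185,45,0)): print(k,st(*k))
print("known front corners: (-.058,-.132) (-.058,.132)")
# hook from above
yaw=np.radians(180)
for c in ((.40,.24,.32),(.42,.24,.36),(.42,.20,.40)):
  for yaw in np.radians([180,90,-90,0]):
    p=at(*c,yaw); j=kin.inverse_kinematics(p,down(yaw)); print(c,yaw,p.round(3),None if j is None else np.round(j,2))
```

```text
S [ 0.60315165 -0.36812877  0.        ]
(245, 54, 0.001) (np.float64(0.0416), np.float64(-0.0885))
(328, 54, 0.001) (np.float64(0.0481), np.float64(-0.0476))
(245, 52, 0.004) (np.float64(0.0336), np.float64(-0.0842))
(330, 52, 0.004) (np.float64(0.0401), np.float64(-0.0433))
(34, 104, 0) (np.float64(-0.0513), np.float64(-0.1371))
(36, 40, 0.028) (np.float64(-0.0563), np.float64(-0.1277))
(787, 62, 0.028) (np.float64(-0.0483), np.float64(0.1341))
(760, 105, 0) (np.float64(0.0028), np.float64(0.1333))
(185, 45, 0) (np.float64(0.0595), np.float64(-0.133))
known front corners: (-.058,-.132) (-.058,.132)
(0.4, 0.24, 0.32) 3.141592653589793 [0.475 0.24  0.25 ] [ 0.3   0.58 -1.18  1.9   0.61  1.08  0.45]
(0.4, 0.24, 0.32) 1.5707963267948966 [0.4   0.165 0.25 ] [ 0.5   0.36 -1.2   2.11  0.42  0.94 -0.94]
(0.4, 0.24, 0.32) -1.5707963267948966 [0.4   0.315 0.25 ] [ 0.23  0.69 -1.4   1.94  0.75  1.18  1.68]
(0.4, 0.24, 0.32) 0.0 [0.325 0.24  0.25 ] [ 0.01  0.18 -0.86  2.18  0.19  0.85 -2.54]
(0.42, 0.24, 0.36) 3.141592653589793 [0.495 0.24  0.29 ] [ 0.29  0.53 -1.14  1.82  0.53  1.14  0.54]
(0.42, 0.24, 0.36) 1.5707963267948966 [0.42  0.165 0.29 ] [ 0.51  0.32 -1.18  2.03  0.35  1.02 -0.84]
(0.42, 0.24, 0.36) -1.5707963267948966 [0.42  0.315 0.29 ] [ 0.21  0.56 -1.29  1.87  0.59  1.17  1.85]
(0.42, 0.24, 0.36) 0.0 [0.345 0.24  0.29 ] [ 0.05  0.15 -0.85  2.1   0.14  0.95 -2.45]
(0.42, 0.2, 0.4) 3.141592653589793 [0.495 0.2   0.33 ] [ 0.35  0.41 -1.08  1.81  0.39  1.16  0.72]
(0.42, 0.2, 0.4) 1.5707963267948966 [0.42  0.125 0.33 ] [ 0.67  0.21 -1.2   2.    0.23  1.07 -0.64]
(0.42, 0.2, 0.4) -1.5707963267948966 [0.42  0.275 0.33 ] [-0.1   0.23 -0.69  1.89  0.17  1.07  2.28]
(0.42, 0.2, 0.4) 0.0 [0.345 0.2   0.33 ] [ 0.2   0.04 -0.88  2.09  0.03  1.03 -2.26]
```

Run:
```python
from look import *
s=env.get_state(); env.movel(np.array([.40,-.10,.28]),velocity=.25)
yaw=np.radians(-90); p=at(.43,.17,.36,yaw); print(p)
env.reach(p,down(yaw)); print(env.get_state()['time'],np.round(env.get_state()['qpos'],2)); snap("hk")
```

```text
[0.43017065 0.24459274 0.28954905]
7.725 [ 0.19  0.35 -0.99  1.94  0.34  1.03  2.19]
```

View pics/hk.png

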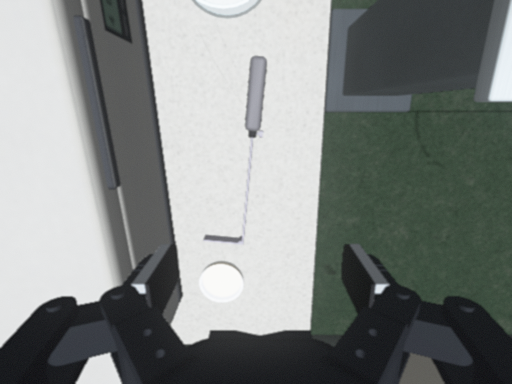

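Grip block runs from (258,57) to (254,130), the strip ends near (243,240), and the foot spans (205,238) to (243,240). The dish is at the top, cut off by the frame.

Run:
```python
from look import *
im,d,C=load("hk"); P=pts("",d,C); Z=P[...,2]
m=(Z>.03)&(Z<.05); m[:, :200]=0; m[:,320:]=0; m[:40]=0; m[200:]=0
g=P[m]; print("grip n",m.sum(),"z",np.median(g[:,2])," bench z",np.median(Z[100:200,180:230]))
r=cv2.minAreaRect(g[:,:2].astype(np.float32)*1000); print("depth rect",r)
gr=cv2.cvtColor(im,cv2.COLOR_BGR2GRAY); k=np.zeros_like(gr); k[50:140,235:280]=(gr[50:140,235:280]<165); 
k=cv2.morphologyEx(k,cv2.MORPH_OPEN,np.ones((5,5),np.uint8))
v,u=np.nonzero(k); W=np.array([ray(C,a,b,.04)[:2] for a,b in zip(u,v)]); print("colour rect z=.04",cv2.minAreaRect(W.astype(np.float32)*1000))
c,R,t=C; 
# strip + foot: colour under-bench brightness
reg=gr[138:250,195:262]; b=cv2.GaussianBlur(gr,(0,0),9); kk=((gr.astype(int)-b)<-9); kk[:150]=0; kk[250:]=0; kk[:,:198]=0; kk[:,262:]=0
v,u=np.nonzero(kk); 
W=np.array([ray(C,a,bb,.018) for a,bb in zip(u,v)]); ft=(u<240)&(v>228)
print("strip px",(~ft).sum(),"foot",ft.sum())
print("foot x",W[ft][:,0].min(),W[ft][:,0].max(),"y",np.percentile(W[ft][:,1],[1,25,50,75,99]))
print("foot fit",np.polyfit(W[ft][:,0],W[ft][:,1],1)); s=(~ft)&(v<232)
print("strip fit x(y)",np.polyfit(W[s][:,1],W[s][:,0],1))
print("strip hits y .17,.3:",np.polyval(np.polyfit(W[s][:,1],W[s][:,0],1),[.17,.3]), "Zmax around strip",np.percentile(Z[140:235,238:256],[50,90,97]))
# petri, dish
print("rays foot line rows", [ray(C,222,vv,.018)[:2].round(4) for vv in (235,238,241)])
```

```text
grip n 1230 z 0.03980035741668224  bench z 0.0016724342443544353
depth rect ((434.5976257324219, 153.81460571289062), (77.7151107788086, 18.508075714111328), 84.18135070800781)
colour rect z=.04 ((434.7142028808594, 157.5660400390625), (82.91927337646484, 17.314239501953125), 89.23450469970703)
strip px 269 foot 226
foot x 0.45738535581106876 0.5060056119349889 y [0.32871144 0.3331144  0.33459016 0.33754916 0.34052257]
foot fit [-0.08524376  0.37610892]
strip fit x(y) [0.10209894 0.41852104]
strip hits y .17,.3: [0.43587786 0.44915072] Zmax around strip [0.00181018 0.01763163 0.01874398]
rays foot line rows [array([0.4801, 0.3302]), array([0.4803, 0.3346]), array([0.4805, 0.339 ])]
```

```bash
cat > plan.py <<'E'
from look import *
yw=np.radians(-32.95); xv=np.array([np.cos(yw),np.sin(yw),0]); yv=np.array([-xv[1],xv[0],0]); S=np.array([.60315,-.36813,0])
hy=np.radians(84.18); hax=np.array([np.cos(hy),np.sin(hy),0]); O=np.array([.4361,.1707,0])
ZG=.077; Qh=down(hy-np.pi); Qs=down(yw-np.pi)
def W(x,y,lift=0): # TCP for the hook origin at stand-frame x,y
    p=S+xv*x+yv*y; p[2]=ZG+lift; return p
E
python3 - <<'E'
from plan import *
d=np.load("top0.npy"); P=pts("top",d); x,y,z=P[...,0],P[...,1],P[...,2]
m=(x>.35)&(x<.75)&(y>-.2)&(y<.45)&(z<.6); print("tallest",np.percentile(z[m],[50,90,99,100]))
m=(x>.35)&(x<.72)&(y>-.2)&(y<.02)&(z<.6)&(z>.05); 
if m.sum(): print("near lane",m.sum(),z[m].max(),x[m].min(),y[m].min())
for n,p,q in (("grasp",O+[0,0,ZG],Qh),("lift",O+[0,0,.36],Qh),("stage hi",W(-.25,.03,.28),Qs),("stage",W(-.25,.03),Qs),("in",W(-.11,.03),Qs),("slid",W(-.11,-.04),Qs),("out",W(-.26,-.04),Qs),("lay",W(-.25,.0),Qs)):
    j=kin.inverse_kinematics(p,q); print(n,p.round(3),None if j is None else np.round(j,2))
E
```

```text
tallest [0.00423095 0.16713575 0.17188546 0.1793199 ]
near lane 1945 0.17535466151484613 0.5132681875289119 -0.19315245058923003
grasp [0.436 0.171 0.077] [ 0.06  0.61 -0.69  2.16  0.69  0.61  1.9 ]
lift [0.436 0.171 0.36 ] [ 0.42  0.19 -1.02  1.91  0.18  1.14  2.37]
stage hi [ 0.41  -0.207  0.357] [ 1.12  0.14 -0.85  1.94  0.12  1.11  1.22]
stage [ 0.41  -0.207  0.077] [ 0.7   0.54 -0.44  2.19  0.47  0.5   0.89]
in [ 0.527 -0.283  0.077] [ 0.75  0.7  -0.49  1.86  0.49  0.7   0.98]
slid [ 0.489 -0.342  0.077] [ 1.02  0.76 -0.7   1.86  0.68  0.78  0.94]
out [ 0.363 -0.26   0.077] [ 1.    0.57 -0.62  2.21  0.64  0.55  0.89]
lay [ 0.393 -0.232  0.077] [ 0.83  0.55 -0.52  2.19  0.55  0.52  0.89]
```

Run:
```python
from plan import *
env.grip(.06)
env.reach(O+[0,0,.16],Qh); env.movel(O+[0,0,ZG],velocity=.12)
s=env.get_state(); print(s['time'],s['tcp_pos'],s['force'])
env.grip(.0,80); s=env.get_state(); print(s['opening'],s['gripper_force'])
env.movel(O+[0,0,.34],velocity=.25)
s=env.get_state(); print(s['time'],s['opening'],s['force']); p,d=camera("top"); 
env.reach(W(-.25,.03,.26),Qs); s=env.get_state(); print(s['time'],s['opening'],s['tcp_pos'])
env.movel(W(-.25,.03,.03),velocity=.2); print(env.get_state()['time'],env.get_state()['force']); snap("stg")
```

```text
9.6417 [0.43657336 0.17124842 0.07766982] [ 0.43194436 -0.73449064 -0.09238257]
0.017041680070870136 78.07812452316284
11.3 0.017127077012939952 [-0.3014534   0.19827129 -2.07555233]
12.7583 0.016841658637023058 [ 0.41020452 -0.2057935   0.33690036]
14.0583 [-0.76547799  0.11406813 -1.31827016]
```

View pics/stg.png

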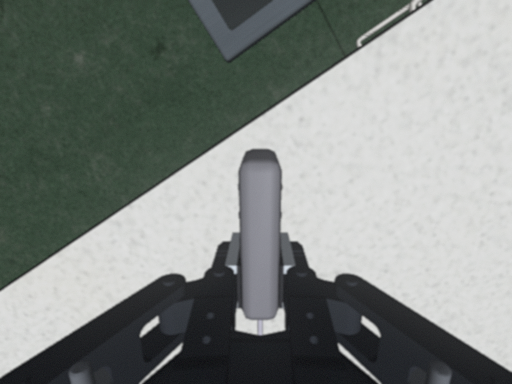

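The grip is held straight along the tool axis. Now I insert the hook and feel for the back panel.

Run:
```python
from plan import *
def loc():
    s=env.get_state(); w=np.array(s['tcp_pos'])-S; return s['time'],round(w@xv,4),round(w@yv,4),round(w[2]-ZG,4),np.round(s['force'],2),round(s['opening'],4)
env.movel(W(-.25,.03,.002),velocity=.1,stop_force=6); print(loc())
r=env.movel(W(-.128,.03,.002),velocity=.1,stop_force=4); print(r,loc())
if not r:
    env.dwell(.2); r=env.movel(W(-.09,.03,.002),velocity=.015,stop_force=2.5); print(r,loc())
```

```text
(14.5417, np.float64(-0.25), np.float64(0.0301), np.float64(0.0021), array([-0.27,  1.05, -1.53]), 0.0172)
False (15.9083, np.float64(-0.1287), np.float64(0.03), np.float64(0.0019), array([-0.31,  0.38, -1.39]), 0.0172)
True (17.05, np.float64(-0.1209), np.float64(0.0299), np.float64(0.0012), array([-0.48, -1.21, -1.59]), 0.017)
```

```bash
cat >> plan.py <<'E'
def loc():
    s=env.get_state(); w=np.array(s['tcp_pos'])-S; F=np.array(s['force']); return round(s['time'],2),round(w@xv,4),round(w@yv,4),round(w[2]-ZG,4),"Fx %.2f Fy %.2f Fz %.2f"%(F@xv,F@yv,F[2])
E
python3 - <<'E'
from plan import *
for _ in range(4): env.dwell(.1); print(loc())
for x in (-.119,-.117,-.115,-.113,-.111,-.109):
    r=env.movel(W(x,.03,.002),velocity=.02,stop_force=5); env.dwell(.1); l=loc(); print(r,l)
    if r or abs(float(l[4].split()[1]))>3: break
E
```

```text
(17.15, np.float64(-0.121), np.float64(0.0298), np.float64(0.001), 'Fx 0.25 Fy 0.38 Fz -0.62')
(17.25, np.float64(-0.1211), np.float64(0.0298), np.float64(0.001), 'Fx 1.00 Fy 0.02 Fz -1.38')
(17.35, np.float64(-0.1211), np.float64(0.0298), np.float64(0.001), 'Fx 1.33 Fy -0.10 Fz -0.25')
(17.45, np.float64(-0.1212), np.float64(0.0298), np.float64(0.001), 'Fx -0.02 Fy 0.03 Fz -0.38')
False (17.82, np.float64(-0.1199), np.float64(0.03), np.float64(0.0016), 'Fx -4.15 Fy 0.86 Fz -0.82')
```

Run:
```python
from plan import *
def avg(n=6):
    L=[]
    for _ in range(n): env.dwell(.03); L.append(np.array(env.get_state()['force'])@xv)
    return round(np.mean(L),2)
print(loc(),avg())
for x in (-.1225,-.1215,-.1205,-.1195,-.1185):
    env.movel(W(x,.03,.002),velocity=.02,stop_force=6); a=avg(); print(x,loc(),a)
    if a<-4.5: break
```

```text
(17.82, np.float64(-0.1199), np.float64(0.03), np.float64(0.0016), 'Fx -4.15 Fy 0.86 Fz -0.82') -4.7
-0.1225 (18.55, np.float64(-0.1221), np.float64(0.0299), np.float64(0.0022), 'Fx -0.09 Fy -0.25 Fz -1.91') 0.16
-0.1215 (19.0, np.float64(-0.1215), np.float64(0.03), np.float64(0.002), 'Fx -0.25 Fy -0.33 Fz -1.30') -0.03
-0.1205 (19.45, np.float64(-0.1205), np.float64(0.03), np.float64(0.002), 'Fx -0.08 Fy 0.04 Fz -1.97') 0.23
-0.1195 (19.9, np.float64(-0.12), np.float64(0.03), np.float64(0.0018), 'Fx -3.07 Fy 0.61 Fz -1.77') -2.28
-0.1185 (20.35, np.float64(-0.1199), np.float64(0.0301), np.float64(0.0016), 'Fx -6.47 Fy 0.23 Fz 0.70') -6.24
```

The wall is firm at x = -0.120. I back off 0.5 mm and slide the foot behind the bar.

Run:
```python
from plan import *
env.movel(W(-.1205,.03,.002),velocity=.02); print(loc())
for y in (.01,-.01,-.037):
    r=env.movel(W(-.1205,y,.0015),velocity=.06,stop_force=6); print(r,loc())
    if r: break
```

```text
(20.6, np.float64(-0.1202), np.float64(0.03), np.float64(0.0022), 'Fx -1.55 Fy 0.25 Fz -1.13')
False (21.08, np.float64(-0.1201), np.float64(0.009), np.float64(0.0016), 'Fx -0.28 Fy -0.04 Fz -1.41')
False (21.57, np.float64(-0.1204), np.float64(-0.0106), np.float64(0.0015), 'Fx -0.11 Fy 0.45 Fz -1.79')
False (22.17, np.float64(-0.1205), np.float64(-0.0372), np.float64(0.0015), 'Fx -0.03 Fy -0.86 Fz -1.27')
```

Run:
```python
from plan import *
r=env.movel(W(-.19,-.037,.0015),velocity=.06,stop_force=8); print(r,loc())
if not r:
    r=env.movel(W(-.262,-.037,.0015),velocity=.05,stop_force=8); print(r,loc())
t,_=camera("top"); s,_=camera("scene"); C=cal("top")
c,R,tt=C; q=R@(S-.09*xv-.06*yv)+tt; u,v=c['fx']*q[0]/q[2]+c['cx'],c['fy']*q[1]/q[2]+c['cy']; print(u,v)
c,R,tt=cal("scene"); q=R@(S-.09*xv-.06*yv)+tt; us,vs=c['fx']*q[0]/q[2]+c['cx'],c['fy']*q[1]/q[2]+c['cy']; print(us,vs)
def crop(i,u,v): u,v=int(u),int(v); return cv2.resize(i[max(v-40,0):v+40,u-40:u+40],(400,400),interpolation=2)
cv2.imwrite("pics/out1.png",np.hstack([crop(t,u,v),crop(s,us,vs)])); snap("out_w")
```

```text
False (23.48, np.float64(-0.1896), np.float64(-0.0369), np.float64(0.0016), 'Fx -0.20 Fy 0.90 Fz -1.70')
False (25.07, np.float64(-0.2617), np.float64(-0.037), np.float64(0.0015), 'Fx 0.66 Fy 0.73 Fz -0.26')
340.8950450473802 194.70018777756331
330.1936426871556 191.64044151762593
```

View pics/out1.png

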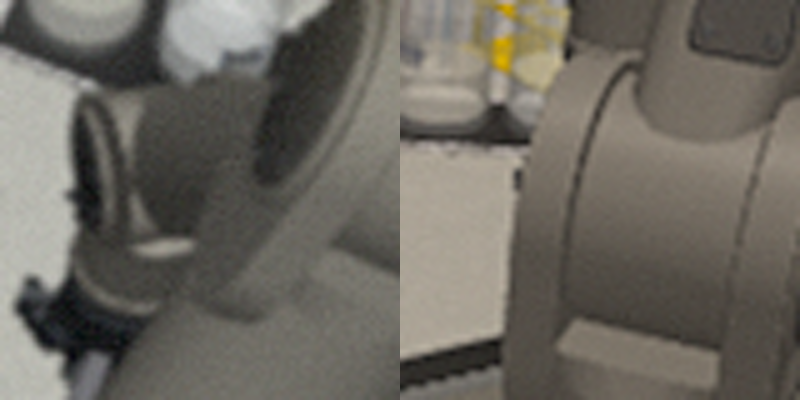

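The arm hides the bar in both views. I'll lay the hook aside and look with the wrist camera.

Run:
```python
from plan import *
env.movel(W(-.257,-.036,.0015),velocity=.04)
env.movel(W(-.257,-.036,.06),velocity=.12)
env.movel(W(-.265,.09,.06),velocity=.25)
env.movel(W(-.265,.09,.004),velocity=.15)
r=env.movel(W(-.265,.09,-.004),velocity=.02,stop_force=4); print(r,loc())
env.grip(.05); print(loc())
env.movel(W(-.265,.09,.12),velocity=.25)
yaw=np.radians(155)
p=at(.46,-.29,.36,yaw); env.reach(p,down(yaw)); print(loc()); snap("bar1")
im,d,C=load("bar1"); P=pts("",d,C)-S; X,Y,Z=P@xv,P@yv,P[...,2]
m=(X>-.16)&(X<-.062)&(Y>-.13)&(Y<.03)
print(m.sum(),np.percentile(Z[m],[50,98,100]))
k=(m&(Z>np.median(Z[m])+.0045)).astype(np.uint8)
n,l,st,ce=cv2.connectedComponentsWithStats(k)
for i in range(1,n):
    if st[i,4]>15: q=l==i; print(st[i],ce[i],cv2.minAreaRect(np.c_[X[q],Y[q]].astype(np.float32)*1000),Z[q].max())
```

```text
True (27.62, np.float64(-0.2643), np.float64(0.0901), np.float64(0.0006), 'Fx -1.78 Fy 1.03 Fz 7.58')
(28.04, np.float64(-0.2651), np.float64(0.0897), np.float64(-0.0005), 'Fx -0.23 Fy -0.65 Fz 0.58')
(29.56, np.float64(-0.0903), np.float64(-0.0009), np.float64(0.2108), 'Fx -0.59 Fy -0.24 Fz -0.26')
37482 [0.2839073  0.3122528  0.31491835]
[  141   309   238    75 12504] [259.46857006 352.6153231 ] ((-104.89590454101562, -3.5267066955566406), (12.982251167297363, 59.62291717529297), 8.280022621154785) 0.3149183513065421
[   0  323  113   61 4674] [ 61.35622593 358.79311083] ((-87.29901123046875, -52.95529556274414), (28.331710815429688, 14.983353614807129), 45.094573974609375) 0.30836244924388556
```

View pics/bar1.png

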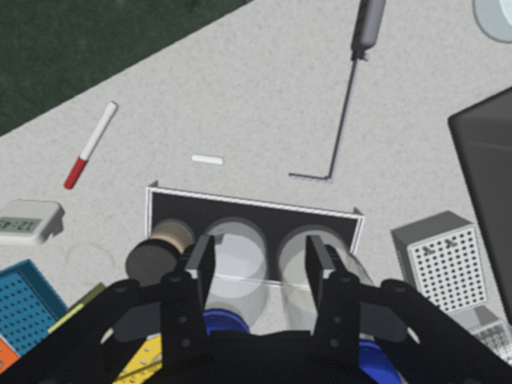

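The bar lies clear in front of the stand at (208,159). The hook is flat at right with its foot at (290–330,177), and the dish is at (495,15). I locate the bar from this view and a second, closer one.

```bash
cat > bar.py <<'E'
from plan import *
def bar(n,z=.006):
    im,d,C=load(n); c,R,t=C
    q=R@(S-.1*xv-.066*yv)+t; u,v=int(c['fx']*q[0]/q[2]+c['cx']),int(c['fy']*q[1]/q[2]+c['cy'])
    g=im.min(2).astype(int); b=np.median(g[v-40:v+40,u-40:u+40]); k=np.zeros(g.shape,np.uint8)
    k[v-45:v+45,u-60:u+60]=(g>b+22)[v-45:v+45,u-60:u+60]
    k=cv2.morphologyEx(k,cv2.MORPH_OPEN,np.ones((2,2),np.uint8))
    N,l,st,ce=cv2.connectedComponentsWithStats(k); i=1+np.argmax(st[1:,4]); vv,uu=np.nonzero(l==i)
    W_=np.array([ray(C,a,e,z)[:2] for a,e in zip(uu,vv)]); r=cv2.minAreaRect(W_.astype(np.float32)*1000)
    ctr=W_.mean(0); ax=cv2.fitLine(W_.astype(np.float32),cv2.DIST_L2,0,.001,.001).ravel()[:2]
    P=pts("",d,C); print(n,st[i],ce[i].round(1),"ctr",ctr.round(4),"rect",np.round(r[1],1),"ax deg",np.degrees(np.arctan2(ax[1],ax[0])).round(1),"depth z",np.median(P[l==i][:,2]),"bench",np.median(P[v-40:v-20,u-40:u+40,2]))
    return ctr,np.arctan2(ax[1],ax[0]),C,ce[i]
E
python3 - <<'E'
from bar import *
a=bar("bar1")
print("stand frame",(np.r_[a[0],0]-S)@xv,(np.r_[a[0],0]-S)@yv)
yaw=np.radians(155); cxy=a[0]-xv[:2]*.06
p=at(*cxy,.24,yaw); print(p,kin.inverse_kinematics(p,down(yaw)))
T=cal("top"); im=cv2.imread("pics/top0.png"); 
# dish in the first top picture: edges of the rim
g=cv2.cvtColor(im,cv2.COLOR_BGR2GRAY).astype(float); 
d=np.load("top0.npy"); P=pts("top",d,T); m=(abs(P[...,0]-.46)<.08)&(abs(P[...,1]-.02)<.08)&(P[...,2]>.02)&(P[...,2]<.06)
q=P[m]; print("dish rim pts",m.sum(),q[:,2].max() if len(q) else 0, cv2.minEnclosingCircle(q[:,:2].astype(np.float32)) if len(q) else 0)
for yw_ in (a[1],a[1]+np.pi):
    j=kin.inverse_kinematics(np.r_[a[0],.0745],down(yw_)); print(np.degrees(yw_),None if j is None else np.round(j,2))
    for dy in (yw_,):
        j=kin.inverse_kinematics(np.array([.46,.02,.08]),down(dy)); print(None if j is None else np.round(j,2))
E
```

```text
bar1 [193 157  30   8 142] [207.8 160.2] ctr [ 0.4874 -0.3742] rect [37.3  6.2] ax deg 57.1 depth z 0.010338986920182865 bench 0.0015108241736144674
stand frame -0.09385320520196286 -0.06806533348542632
[ 0.50455542 -0.37324381  0.16954905] [ 0.99338329  0.63201177 -0.63297556  1.74959379  0.45780398  0.91193079
  1.30038632]
dish rim pts 241 0.050065047963089096 ((0.4688200056552887, 0.024041498079895973), 0.05622347071766853)
57.13199 [ 0.74  0.68 -0.25  1.84  0.25  0.66 -0.23]
[ 0.09  0.52 -0.33  2.19  0.35  0.48 -1.08]
237.13197 [ 1.14  0.84 -0.83  1.81  0.8   0.87  2.49]
[ 0.45  0.62 -0.76  2.17  0.75  0.63  1.71]
```

Run:
```python
from bar import *
a=bar("bar1"); yaw=np.radians(155); cxy=a[0]-xv[:2]*.095
p=at(*cxy,.30,yaw); env.movel(p,velocity=.25); snap("bar2"); b=bar("bar2")
# triangulate
def PM(C,px): c,R,t=C; return np.array([[c['fx'],0,c['cx']],[0,c['fy'],c['cy']],[0,0,1]])@np.c_[R,t]
X=cv2.triangulatePoints(PM(a[2],0),PM(b[2],0),a[3].reshape(2,1),b[3].reshape(2,1)).ravel(); print("tri",X[:3]/X[3], env.get_state()['time'])
```

```text
bar1 [193 157  30   8 142] [207.8 160.2] ctr [ 0.4874 -0.3742] rect [37.3  6.2] ax deg 57.1 depth z 0.010338986920182865 bench 0.0015108241736144674
bar2 [231 195  35   9 202] [248. 199.] ctr [ 0.4877 -0.3737] rect [38.1  6.9] ax deg 57.4 depth z 0.010321957696847045 bench 0.001576946925993113
tri [ 0.48710177 -0.37344111  0.00851341] 30.15
```

```bash
python3 - <<'E'
from bar import *
B=np.array([.4876,-.3737]); q=down(np.radians(57.3))
env.grip(.04); env.reach(np.r_[B,.16],q); env.movel(np.r_[B,.0755],velocity=.1,stop_force=8)
s=env.get_state(); print(s['time'],s['tcp_pos'],s['force'])
env.grip(0,40); s=env.get_state(); print(s['opening'],s['gripper_force'])
env.movel(np.r_[B,.25],velocity=.2); s=env.get_state(); print(s['time'],s['opening'],s['gripper_force'])
E
python3 - <<'E'
from bar import *
q=57.3
for c in ((.465,.03,.36),(.47,.03,.33),(.45,.03,.36)):
    p=at(*c,np.radians(q)); j=kin.inverse_kinematics(p,down(np.radians(q))); print(p.round(3),None if j is None else np.round(j,2))
    if j is not None: env.reach(p,down(np.radians(q))); break
snap("dish"); s=env.get_state(); print(s['time'],s['opening'],s['gripper_force'])
im,d,C=load("dish"); P=pts("",d,C); m=(abs(P[...,0]-.465)<.08)&(abs(P[...,1]-.022)<.085)&(P[...,2]>.03)&(P[...,2]<.06); m[250:]=0
pt=P[m]; print(m.sum(),np.median(pt[:,2]),cv2.minEnclosingCircle(pt[:,:2].astype(np.float32)),[pt[:,i].min() for i in (0,1)],[pt[:,i].max() for i in (0,1)])
# rim circle in colour: all visible Canny edges on z=.042, robust circle with known radius
e=cv2.Canny(cv2.GaussianBlur(im,(3,3),0),30,80); e[250:]=0; v,u=np.nonzero(e); W_=np.array([ray(C,a,b,.042)[:2] for a,b in zip(u,v)])
best=max(((np.sum(abs(np.hypot(*(W_-[x,y]).T)-.0535)<.0015),x,y) for x in np.arange(.43,.50,.001) for y in np.arange(-.02,.06,.001))); print(best)
E
```

```text
32.7583 [ 0.48804179 -0.37394837  0.07608051] [-0.36113255 -0.24853756  0.48449894]
0.008199895152375188 39.528806431866315
34.1667 0.008004168058663755 38.85368300255685
[ 0.425 -0.033  0.29 ] [ 0.4   0.11 -0.5   2.11  0.07  0.94 -0.7 ]
35.5333 0.008294088304416393 38.859820095822215
1641 0.04130362481261879 ((0.4656936228275299, 0.0205184705555439), 0.05327555164694786) [np.float64(0.412961899530185), np.float64(-0.0325443106203589)] [np.float64(0.5184444384675522), np.float64(0.07350042065631515)]
(np.int64(333), np.float64(0.466), np.float64(0.021000000000000036))
```

Run:
```python
from bar import *
D=np.array([.466,.0207]); 
env.movel(np.r_[D,.29],velocity=.2); env.movel(np.r_[D,.10],velocity=.15); r=env.movel(np.r_[D,.0805],velocity=.03,stop_force=3)
s=env.get_state(); print(r,s['time'],s['tcp_pos'],s['opening'],s['force'])
if s['tcp_pos'][2]<.086:
    env.grip(.03); env.movel(np.r_[D,.29],velocity=.15)
    p=at(.465,.03,.36,np.radians(57.3)); env.movel(p); snap("fin"); s=env.get_state(); print(s['time'],s['force'])
    im,d,C=load("fin"); P=pts("",d,C); x,y,z=P[...,0],P[...,1],P[...,2]
    m=(np.hypot(x-D[0],y-D[1])<.042); m[250:]=0; g=im.min(2).astype(int); b=np.median(g[m]); k=m&(g>b+20)
    v,u=np.nonzero(k); W_=np.array([ray(C,a,e,.014)[:2] for a,e in zip(u,v)]); print(k.sum(),W_.mean(0)-D,np.round(cv2.minAreaRect(W_.astype(np.float32)*1000)[1],1),np.median(z[k]),np.median(z[m]))
    rim=(abs(x-.465)<.08)&(abs(y-.022)<.085)&(z>.03)&(z<.06); rim[250:]=0; print(cv2.minEnclosingCircle(P[rim][:,:2].astype(np.float32)))
```

```text
True 38.1 [0.46568491 0.02068294 0.08019821] 0.008150656492233142 [-0.54755421 -0.04456067  5.84812862]
40.6417 [-0.2842209   0.05457747 -0.01496945]<stdin>:10: RuntimeWarning: Mean of empty slice.
  ret = ret.dtype.type(ret / rcount)
Traceback (most recent call last):
cv2.error: OpenCV(4.12.0) /io/opencv/modules/imgproc/src/convhull.cpp:143: error: (-215:Assertion failed) total >= 0 && (depth == CV_32F || depth == CV_32S) in function 'convexHull'
```

Run:
```python
from bar import *
a,da,_=load("dish"); im,d,C=load("fin"); P=pts("",d,C); D=np.array([.466,.0207])
df=np.abs(im.astype(int)-a).max(2); df=cv2.GaussianBlur(df.astype(np.float32),(3,3),0); df[250:]=0
m=np.hypot(P[...,0]-D[0],P[...,1]-D[1])<.06; k=(df>10)&m
n,l,st,ce=cv2.connectedComponentsWithStats(k.astype(np.uint8))
for i in range(1,n):
    if st[i,4]>20:
        v,u=np.nonzero(l==i); W_=np.array([ray(C,p,q,.012)[:2] for p,q in zip(u,v)]); print(st[i],(W_.mean(0)-D).round(4),np.round(cv2.minAreaRect(W_.astype(np.float32)*1000)[1],1),"depth z",np.median(P[l==i][:,2]),"before",np.median(pts("",da,C)[l==i][:,2]),df[l==i].mean())
rim=m&(P[...,2]>.03)&(P[...,2]<.06); rim[250:]=0; print(cv2.minEnclosingCircle(P[rim][:,:2].astype(np.float32)))
s=env.get_state(); print(s['time'],s['opening'],s['tcp_pos'])
```

```text
[218  65  71  82 927] [-0.0125  0.0388] [107.1  49.4] depth z 0.03834624646637322 before 0.03159698886725143 23.491167
[252  86  55  71 345] [ 0.0172 -0.032 ] [94.2 38.6] depth z 0.005619918479770133 before 0.011390316607484746 20.77971
[251  90  61  72 361] [ 0.0173 -0.0408] [102.6  40.2] depth z 0.03985529318406431 before 0.04158971822021109 18.034626
[288 233  17  17 221] [-0.0535 -0.1636] [24.3 22.8] depth z 0.2322349312036198 before 0.03846055301872583 33.902996
((0.46573248505592346, 0.020260317251086235), 0.053243204951286316)
40.6417 0.029949127429679857 [ 0.42518679 -0.03187505  0.28964581]
```

Run:
```python
from bar import *
D=np.array([.4657,.0203]); snap("fin2")
for n in ("dish","fin2"):
    im,d,C=load(n); P=pts("",d,C); r=np.hypot(P[...,0]-D[0],P[...,1]-D[1]); m=(r<.040); m[250:]=0
    z=P[...,2][m]; g=im.min(2)[m].astype(int); print(n,m.sum(),np.percentile(z,[5,50,80,90,95,99]).round(4),np.percentile(g,[1,50,90,95,99]))
    k=(m&(P[...,2]>np.median(z)+.005)).astype(np.uint8); N,l,st,ce=cv2.connectedComponentsWithStats(k)
    for i in range(1,N):
        if st[i,4]>20: q=P[l==i]; print(st[i],(q.mean(0)[:2]-D).round(4),np.round(cv2.minAreaRect(q[:,:2].astype(np.float32)*1000)[1:],1),np.median(q[:,2]),im[l==i].mean(0), im[m].mean(0))
```

```text
dish 3925 [0.0033 0.0046 0.0054 0.3599 0.3599 0.3599] [ 63. 245. 245. 246. 246.]
fin2 3917 [0.0033 0.0047 0.0062 0.3601 0.3601 0.3601] [ 61. 245. 246. 247. 252.]Traceback (most recent call last):
  File "<stdin>", line 8, in <module>
    return _wrapfunc(a, 'round', decimals=decimals, out=out)
    return _wrapit(obj, method, *args, **kwds)
    conv = _array_converter(obj)
ValueError: setting an array element with a sequence. The requested array has an inhomogeneous shape after 1 dimensions. The detected shape was (2,) + inhomogeneous part.
```

Run:
```python
from bar import *
D=np.array([.4657,.0203])
for n in ("dish","fin2"):
    im,d,C=load(n); P=pts("",d,C); r=np.hypot(P[...,0]-D[0],P[...,1]-D[1]); k=((r<.046)&(d>0)&(P[...,2]>.009)&(P[...,2]<.03)).astype(np.uint8); k[250:]=0
    N,l,st,ce=cv2.connectedComponentsWithStats(k); print(n)
    for i in range(1,N):
        if st[i,4]>20: q=P[l==i]; R=cv2.minAreaRect(q[:,:2].astype(np.float32)*1000); print(st[i],(q.mean(0)[:2]-D).round(4),np.round(R[1],1),R[2],np.median(q[:,2]))
    g=im.min(2).astype(int); k=((r<.044)&(g>248)).astype(np.uint8); k[250:]=0; N,l,st,ce=cv2.connectedComponentsWithStats(k)
    for i in range(1,N):
        if st[i,4]>10: print(" bright",st[i],ce[i])
```

```text
dish
fin2
[260 100   9  35 274] [-0.0008 -0.0003] [39.7  9.7] 57.92064666748047 0.013751271796399468
 bright [263 101   4  33 122] [264.48360656 116.73770492]
```

The bar is confirmed in the middle of the dish: 39.7 × 9.7 mm, top 14 mm up. It wasn't there in the picture taken before release.

```bash
python3 -c "
from h import *
print(job.job_done(), env.get_state()['time'])"
```

```text
the job is handed in; nothing more can be done
the job is handed in; nothing more can be done
```

The job is handed in at about 41 s of the 72 s allowed: the stir bar lies in the middle of the glass dish, and the hook is flat on the bench with its foot about 30 mm in front of the stand; no verdict was returned, and I did not re-measure the stand after the back-panel touches (at most about 6.5 N).

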